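# Stack a die-cutting sandwich on the feed tray

### The arm

A 6-joint arm with a two-finger parallel gripper is mounted at the origin on the work surface. World frame = base frame: x ahead of the robot, y to its left, z up, the work surface at z = 0. Lengths are in mm, angles in rad, forces in N, time in s.
With the tool pointing down it reaches from about 400 to 925 mm from the base axis. Payload 12.5 kg.
Tool frame: the origin (TCP) lies midway between the tips of the shut fingers; the grasp point (between the pads) lies 19 mm behind it; z points along the fingers, y is the line along which they close (so a half turn about z gives the same grasp; the last joint's range is limited). The gripper opens to 95 mm and grips with 3 to 60 N. Pads are 20 mm wide; open, the fingers measure 119 mm over their backs; the gripper's body (75 mm by 180 mm) begins 59 mm behind the grasp point.
Start: joints at [1.028, 0.491, 1.559, -0, 1.092, -0.106], TCP at [264.388, 566.344, 214.661] pointing down, gripper open.
Joint ranges: [-3.1, 3.1], [-0.84, 2.19], [0.05, 2.79], [-1.13, 4.28], [0.06, 2.93], [-2.69, 2.69]. Speed limits (rad/s): [2.22, 2.22, 2.79, 3.14, 3.14, 3.14].

### API

Orientations are given as [roll, pitch, yaw] about the fixed x, y, z axes, in that order (R = Rz(yaw) Ry(pitch) Rx(roll)).
In Python, from cell import * gives the robot as it stands. The module is installed in compiled form; this text tells all that it offers.
- The arm moves only by the tool arm_command, never from a script. Its arguments are lists of equal length, an entry for each row: "delta_pos": the shift along the world's x, y, z in units of 250 mm (1.0 is 250 mm), a list of three; "delta_rot": the turn, a rotation vector about the world's x, y, z in units of 90 degrees (1.0 is 90 degrees), a list of three; "claw": the closure, from 0 (fully open) to 1 (shut). In form: {"delta_pos": [[tx, ty, tz], ...], "delta_rot": [[wx, wy, wz], ...], "claw": [claw, ...]}. A call has exactly 5 rows; each row is the pose to reach, as a shift and turn from the pose commanded when the call began; what a row does not reach only later rows make up. A row lasts 1/12 s, in which the tool goes at most 41.7 mm and 7.16 degrees, less where a joint would pass 70% of its speed; a pose out of reach is approached as far as the arm can. A call with a number of a shift or a turn outside -1 to 1 is refused whole. A call with a gripper value outside its range is refused whole. The fingers move at their own pace and stop on an object; the grip force is fixed at half the most. Time passes only in rows, so rows that repeat a pose let the fingers close, or fill a call up. It gives the time, the measured TCP pose, the force, the opening and the grip force at its end, in the units of the state.
- state(): the state, without advancing time (a new reading comes with each control period).
- read_camera(name): name is "scene" or "top" or "wrist"; returns the picture (400x640x3 uint8, red, green, blue); there is no depth.
- calibration(name): a dict with "camera_matrix" (3x3 intrinsics, pixels), "T" (4x4, takes a point from camera to world coordinates). Camera axes: x right, y down, z forward; pixel columns grow to the right and rows downward; lengths in mm; the calibration is good to about 2 mm. A picture is of the moment at which its call begins: read the wrist's pose just before it. calibration takes no time and is no camera call; for the wrist camera it gives the pose at the moment of the call.
- job_done(): hands the job in; it is judged then, once.
The state is a dict: "t": time; "joints": joint angles; "qvel": joint speeds; "tau": joint torques, N m; "eef_pos": TCP position; "tcp_rot": TCP orientation; "ft_force": force on the tool from outside, world axes, zero at the start; "moment": the same for the moment, N m; "opening": opening from 0.0 (shut) to 1.0 (fully open); "grip_force": force on a finger pad.
Only numpy, scipy, OpenCV 4.12 (cv2) and the standard library are available. Lean on these libraries where they do the work, as an engineer would, in place of code of your own. Each camera call takes 0.05 s, during which the arm holds its last target. There are 200 camera calls.

### The job

Build the cutting sandwich on the die-cutting machine's feed tray, ready to cut a round cork tag: first one of the two milky cutting pads, centred between the two white guide lines at the middle of the tray and square with it, then on it the die with the circular blade, blade side up as it lies, then the cork blank over the circle, and last the other cutting pad on top. Centre each piece squarely on the one below, lying flat, and let go of everything. Leave the die with the rectangular blade, the label roll and the card pack where they lie.

Things in the scene. Friction and masses are not known exactly. Their poses are not given: they have to be found in the camera images.
- machine: Small white roller die-cutting machine, fixed; origin on the bench under its housing (120 mm in x, 158 in y, 168 high). Local +x points along the feed tray (towards mid-bench), z up. The grey feed tray is flat and rimless, x from 60 to 238 mm, 150 mm wide, its top 40 mm above the bench; flat white guide lines run along it at y = -43 and +43 mm. The like tray at -x is the outfeed: not used.
- tray_mid (a point): The middle of the feed tray between the guide lines, on the tray's top face (machine x = 150 mm, y = 0, z = 40 mm); axes as the machine's: x along the tray away from the rollers, z up. The first pad's centre belongs here.
- pad_a: Milky acrylic cutting pad, rigid flat plate 140 mm (local x) by 64 mm (y) by 8 mm thick, 85 g, with faint knife scores. Origin at the centre of its underside, z up. Lies flat on the bench. Twin of pad_b: either may be the lower one.
- pad_b: The other milky acrylic cutting pad, the same as pad_a: 140 mm (x) by 64 mm (y) by 8 mm, origin at the centre of its underside, z up.
- die_round: Steel-rule die with a CIRCULAR blade: plywood board 100 mm (local x) by 60 mm (y), dark grey foam on top, 16 mm thick in all (12 mm board; the foam starts 3 mm in from the edges), 90 g; the bright blade circle, 42 mm across, is centred in the foam. Lies flat, blade up. Origin at the centre of its underside, z up.
- die_rect: A like die, 100 by 60 by 16 mm, but with a RECTANGULAR blade outline of 72 by 36 mm in the foam. Not needed: leave it. Origin at the centre of its underside.
- cork_blank: Plain brown cork sheet, rigid, 80 mm (local x) by 60 mm (y) by 8 mm thick, 18 g. Origin at the centre of its underside, z up. Lies flat on the bench.
- label_roll: Round roll of labels standing on its end, 76 mm across and 40 mm high, white with a grey-brown band and a dark core. Bystander. Origin at the centre of its underside.
- card_pack: Banded block of white cards, 85 mm (x) by 55 mm (y) by 24 mm, with a brown paper band. Bystander. Origin at the centre of its underside.
There are look-alikes about, which are no part of the job. Leave any pink or turquoise look-alike of the die_round alone.

How it is judged (in metres and radians):
On the way, in this order (a step that is already met when the one before it is completed fails the run):
1. one cutting pad lies on the tray between the guide lines (((z of pad_a in the frame of tray_mid between -0.0035 and 0.0035 m and y of pad_a in the frame of tray_mid between -0.01 and 0.01 m and x of pad_a in the frame of tray_mid between -0.02 and 0.02 m and angle between the x axis of pad_a and the x axis of tray_mid, either way round below 0.12 rad and angle between pad_a's own z axis and vertical below 0.1 rad and linear speed of pad_a below 0.02 m/s) or (z of pad_b in the frame of tray_mid between -0.0035 and 0.0035 m and y of pad_b in the frame of tray_mid between -0.01 and 0.01 m and x of pad_b in the frame of tray_mid between -0.02 and 0.02 m and angle between the x axis of pad_b and the x axis of tray_mid, either way round below 0.12 rad and angle between pad_b's own z axis and vertical below 0.1 rad and linear speed of pad_b below 0.02 m/s))), for 0.2 s.
2. the round die lies on that pad, blade up (z of die_round in the frame of tray_mid between 0.0045 and 0.0115 m and angle between the x axis of die_round and the x axis of tray_mid, either way round below 0.15 rad and angle between die_round's own z axis and vertical below 0.1 rad and linear speed of die_round below 0.02 m/s and (((z of pad_a in the frame of tray_mid between -0.0035 and 0.0035 m and y of pad_a in the frame of tray_mid between -0.01 and 0.01 m and x of pad_a in the frame of tray_mid between -0.02 and 0.02 m and angle between the x axis of pad_a and the x axis of tray_mid, either way round below 0.12 rad and angle between pad_a's own z axis and vertical below 0.1 rad and linear speed of pad_a below 0.02 m/s) and horizontal distance between die_round and pad_a below 0.012 m) or ((z of pad_b in the frame of tray_mid between -0.0035 and 0.0035 m and y of pad_b in the frame of tray_mid between -0.01 and 0.01 m and x of pad_b in the frame of tray_mid between -0.02 and 0.02 m and angle between the x axis of pad_b and the x axis of tray_mid, either way round below 0.12 rad and angle between pad_b's own z axis and vertical below 0.1 rad and linear speed of pad_b below 0.02 m/s) and horizontal distance between die_round and pad_b below 0.012 m))), for 0.2 s.
3. the cork blank lies on the die, over the circle (all of step 2 and z of cork_blank in the frame of tray_mid between 0.0205 and 0.0275 m and horizontal distance between cork_blank and die_round below 0.01 m and angle between the x axis of cork_blank and the x axis of die_round, either way round below 0.15 rad and angle between cork_blank's own z axis and vertical below 0.1 rad and linear speed of cork_blank below 0.02 m/s), for 0.2 s.
At the end, for the whole second after the job is handed in: From below: a pad within 10 mm of the tray's centre line and 20 mm of its middle, 0.12 rad of square; round die within 12 mm of the pad; cork within 10 mm of the die; other pad within 12 mm of the first and of the line. The rest within 0.15 rad of square; all flat, released, at rest (all of step 3 and (((z of pad_a in the frame of tray_mid between -0.0035 and 0.0035 m and y of pad_a in the frame of tray_mid between -0.01 and 0.01 m and x of pad_a in the frame of tray_mid between -0.02 and 0.02 m and angle between the x axis of pad_a and the x axis of tray_mid, either way round below 0.12 rad and angle between pad_a's own z axis and vertical below 0.1 rad and linear speed of pad_a below 0.02 m/s) and (z of pad_b in the frame of tray_mid between 0.0285 and 0.0355 m and y of pad_b in the frame of tray_mid between -0.012 and 0.012 m and x of pad_b in the frame of tray_mid between -0.025 and 0.025 m and angle between the x axis of pad_b and the x axis of tray_mid, either way round below 0.15 rad and angle between pad_b's own z axis and vertical below 0.1 rad and linear speed of pad_b below 0.02 m/s and horizontal distance between pad_b and pad_a below 0.012 m)) or ((z of pad_b in the frame of tray_mid between -0.0035 and 0.0035 m and y of pad_b in the frame of tray_mid between -0.01 and 0.01 m and x of pad_b in the frame of tray_mid between -0.02 and 0.02 m and angle between the x axis of pad_b and the x axis of tray_mid, either way round below 0.12 rad and angle between pad_b's own z axis and vertical below 0.1 rad and linear speed of pad_b below 0.02 m/s) and (z of pad_a in the frame of tray_mid between 0.0285 and 0.0355 m and y of pad_a in the frame of tray_mid between -0.012 and 0.012 m and x of pad_a in the frame of tray_mid between -0.025 and 0.025 m and angle between the x axis of pad_a and the x axis of tray_mid, either way round below 0.15 rad and angle between pad_a's own z axis and vertical below 0.1 rad and linear speed of pad_a below 0.02 m/s and horizontal distance between pad_a and pad_b below 0.012 m))) and angular speed of each of pad_a, pad_b, die_round, cork_blank below 0.1 rad/s); the robot touches nothing.
It fails at once if the die with the rectangular blade was moved (distance of die_rect from where it was at the start of the episode above 0.015 m).
It fails at once if the label roll was moved (distance of label_roll from where it was at the start of the episode above 0.015 m).
It fails at once if the card pack was moved (distance of card_pack from where it was at the start of the episode above 0.015 m).
It also fails if it takes over 106 s, if anything falls off the work surface, if the arm or the gripper's body presses on something with over 40 N, if the wrist force passes 120 N, or if a joint passes its speed limit or range.

## Working session

There is one attempt and no reset: what is moved stays moved. The work goes in short steps, Python scripts to look and compute and a tool call to move; the robot and the scene stay as the last step left them, time stands still between calls to the robot, and variables do not carry over. Pictures are saved under pics/ and viewed, at most 14 in all, crops included, and the job is handed in when it is done.

Besides the shell and the picture viewer there is one more tool, called after "Emit:" in YAML: its name, and indented under it one key for each argument. arm_command: Moves the arm, as the interface text tells. Shifts and turns lie within -1 to 1; 1 stands for 250 mm of shift or 90 degrees of turn. Its arguments: {"type":"object","properties":{"delta_pos":{"type":"array"},"delta_rot":{"type":"array"},"claw":{"type":"array"}},"required":["delta_pos","delta_rot","claw"]}

```bash
mkdir -p pics; python3 - <<'E'
from cell import *
import cv2
for n in("top","scene"):
    im=read_camera(n); cv2.imwrite(f"pics/{n}0.png",im[:,:,::-1]); c=calibration(n); print(n,c["camera_matrix"].round(1).tolist(),c["T"].round(3).tolist())
print(state())
E
```

```text
top [[423.3, 0.0, 324.4], [0.0, 423.3, 199.5], [0.0, 0.0, 1.0]] [[-0.022, -0.997, 0.081, 382.771], [-1.0, 0.022, 0.003, 1.629], [-0.005, -0.08, -0.997, 1068.123], [0.0, 0.0, 0.0, 1.0]]
scene [[445.9, 0.0, 322.4], [0.0, 445.9, 198.3], [0.0, 0.0, 1.0]] [[0.714, 0.409, -0.568, 1262.167], [0.7, -0.399, 0.592, -827.995], [0.015, -0.821, -0.571, 828.479], [0.0, 0.0, 0.0, 1.0]]
{'t': 0.1, 'joints': array([ 1.02837675e+00,  4.91501307e-01,  1.55938108e+00,  5.50528470e-06,
        1.09168701e+00, -1.05595051e-01]), 'qvel': array([ 1.90030016e-04, -1.11772183e-03, -9.56052954e-05, -6.16959618e-04,
       -8.29712790e-05,  1.28206741e-04]), 'tau': array([ 1.16191775e-03, -6.13621473e+01, -2.58609760e+01,  6.92876684e-02,
        4.69959551e-02, -6.89618969e-05]), 'eef_pos': array([264.28292421, 566.14513753, 214.12147946]), 'tcp_rot': array([-3.14062186e+00, -1.07803683e-04,  2.70476553e+00]), 'ft_force': array([ 0.19115452, -0.66864736, -1.00193183]), 'moment': array([-0.04671531,  0.00427675, -0.03268022]), 'grip_force': 0.0, 'opening': 0.9977532920348768}
```

View pics/top0.png

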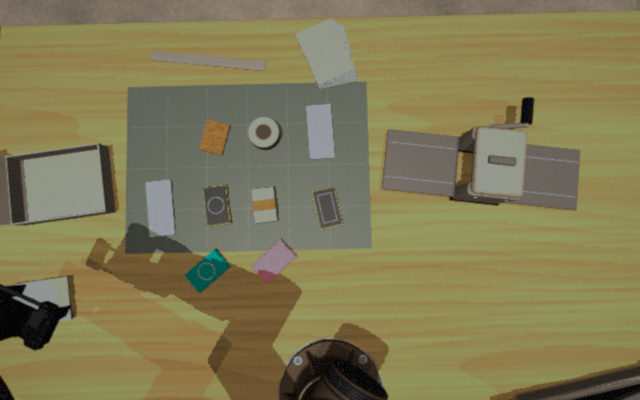

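View pics/scene0.png

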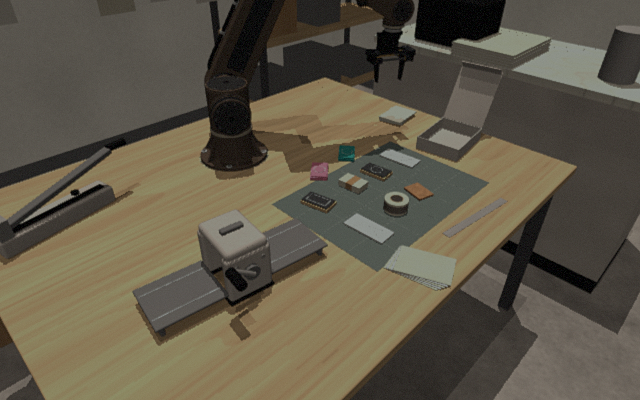

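The top view shows three dies with a circle: grey at (217,206), turquoise at (207,271) and pink at (273,261). The grey one fits the description; the grey die at (328,207) has the rectangle. The pads are at (160,208) and (320,131), the cork is at (214,137), and the feed tray is at about (420,162). I'll measure these and confirm with a crop.

```bash
cat > h.py <<'E'
from cell import *
import numpy as np, cv2
def ray(n,uv,z,cal=None):
    c=cal or calibration(n); uv=np.atleast_2d(uv).astype(float)
    d=np.c_[uv,np.ones(len(uv))]@np.linalg.inv(c["camera_matrix"]).T@c["T"][:3,:3].T
    o=c["T"][:3,3]; return o+d*((z-o[2])/d[:,2])[:,None]
def rect(P):
    """centre, long-axis angle deg in (-90,90], sizes of world xy points"""
    (c,s,a)=cv2.minAreaRect(P[:,:2].astype(np.float32)); 
    if s[0]<s[1]: a+=90; s=s[::-1]
    return np.round(c,1),round((a+90)%180-90,1),np.round(s,1)
def blobs(mask,lo=200):
    n,l,st,ce=cv2.connectedComponentsWithStats(mask.astype(np.uint8)); 
    return [(ce[i],st[i],cv2.findContours((l==i).astype(np.uint8),0,1)[0][0][:,0]) for i in range(1,n) if st[i][4]>=lo]
E
python3 - <<'E'
from h import *
im=read_camera("top"); hsv=cv2.cvtColor(im,cv2.COLOR_RGB2HSV)
for p in [(320,131),(160,208),(214,137),(217,190),(221,222),(400,160),(420,140),(145,100),(205,206),(420,137),(390,165)]: print(p,im[p[1],p[0]],hsv[p[1],p[0]])
H,S,V=[hsv[...,i].astype(int) for i in range(3)]
R,G,B=[im[...,i].astype(int) for i in range(3)]
def show(nm,m,z,win):
    k=np.zeros_like(m); x0,x1,y0,y1=win; k[y0:y1,x0:x1]=1
    for ce,st,c in blobs(m&k): print(nm,ce.round(1),st, rect(ray("top",c,z)), ray("top",ce,z).round(1)[0,:2])
show("pad",(B>R)&(V>130),8,(130,365,90,250))
show("cork",(S>130),8,(190,240,110,165))
show("tray",(np.abs(R-B)<35)&(V<140),40,(375,462,120,205))
c=cv2.resize(im[170:300,140:300],None,fx=4.5,fy=4.5,interpolation=cv2.INTER_CUBIC)
cv2.imwrite("pics/c1.png",c[:,:,::-1])
c=cv2.resize(im[115:215,370:500],None,fx=5,fy=5,interpolation=cv2.INTER_CUBIC)
cv2.imwrite("pics/c2.png",c[:,:,::-1])
s=state();T=calibration("wrist");print(s["eef_pos"],T["T"].round(3).tolist(),T["camera_matrix"].round(1).tolist())
E
```

```text
(320, 131) [145 153 158] [102  21 158]
(160, 208) [148 153 159] [106  18 159]
(214, 137) [149 109  55] [ 17 161 149]
(217, 190) [69 67 63] [20 22 69]
(221, 222) [77 75 70] [21 23 77]
(400, 160) [114 109  98] [ 21  36 114]
(420, 140) [112 105  98] [ 15  32 112]
(145, 100) [ 94 103  90] [ 51  32 103]
(205, 206) [104  99  75] [ 25  71 104]
(420, 137) [109 105  95] [ 21  33 109]
(390, 165) [117 113 103] [ 21  31 117]
pad [319.9 131.2] [ 306  104   29   55 1321] (array([643.4,  12.7]), 3.0, array([138.5,  62.7])) [642.9  12.7]
pad [159.8 207. ] [ 145  180   30   56 1325] (array([457.1, 420. ]), 5.2, array([138.4,  63.1])) [458.7 419.2]
cork [214.3 136.9] [200 120  30  34 711] (array([634.6, 281.7]), -15.1, array([78.5, 59.6])) [634.5 281.8]
tray [421.9 163.2] [ 382  129   80   72 4485] (array([ 546.6, -240.7]), 82.3, array([195.2, 156.5])) [ 549.5 -235.8]
[264.28694242 566.1869356  214.22589713] [[0.423, 0.866, 0.267, 188.18], [0.906, -0.404, -0.125, 601.473], [-0.0, 0.294, -0.956, 383.33], [0.0, 0.0, 0.0, 1.0]] [[301.8, 0.0, 322.1], [0.0, 301.8, 199.7], [0.0, 0.0, 1.0]]
```

View pics/c1.png

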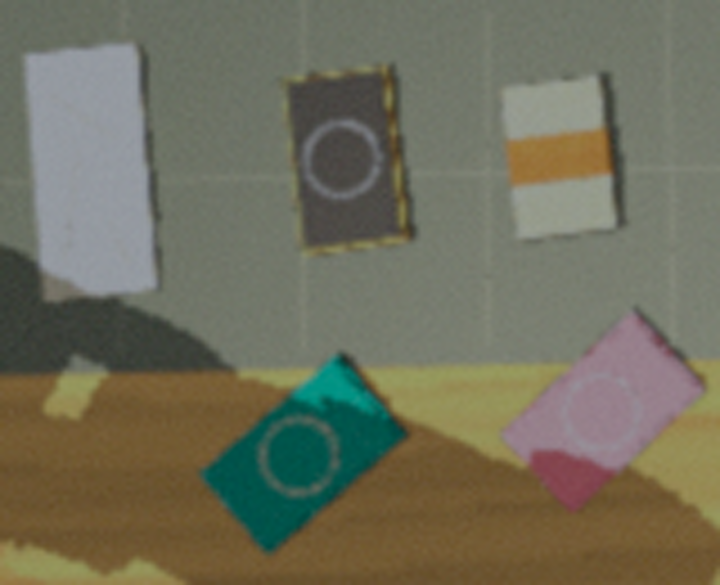

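View pics/c2.png

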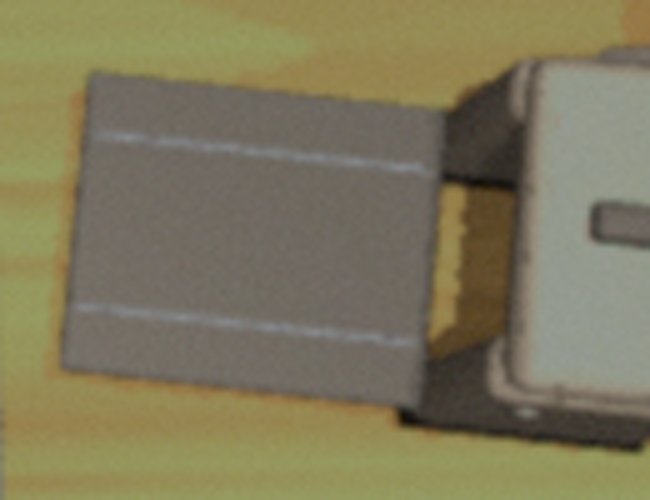

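The crop confirms it. The grey-foam die with bright circle, plywood rim and centre near (217,206) is die_round, and the turquoise and pink ones are look-alikes. The tray corners are near (388,129), (458,136), (454,196) and (382,189), with the guide lines clearly visible.

```bash
python3 - <<'E'
from h import *
im=read_camera("top"); g=cv2.GaussianBlur(cv2.cvtColor(im,cv2.COLOR_RGB2GRAY),(0,0),.7).astype(float)
f=lambda P:(np.array(P,float)+.5)/5-.5+[370,115]
C=ray("top",f([(92,72),(443,105),(420,405),(62,370)]),40)[:,:2]
print(C.round(1),[np.linalg.norm(C[i]-C[i-1]).round(1) for i in range(4)])
# guide lines: bright peak in column windows
L=[]
for a,b in(((100,135),(425,170)),((85,307),(410,342))):
    a,b=f([a,b]);P=[]
    for x in range(int(a[0])+1,int(b[0])):
        y=a[1]+(b[1]-a[1])*(x-a[0])/(b[0]-a[0]); r=np.arange(round(y)-3,round(y)+4); w=g[r,x]-np.median(g[r,x]); w=np.clip(w,0,None)**2
        P.append((x,(w*r).sum()/w.sum()))
    W=ray("top",P,40)[:,:2]; vx,vy,x0,y0=cv2.fitLine(W.astype(np.float32),cv2.DIST_HUBER,0,.01,.01).ravel(); L.append((vx,vy,x0,y0)); print("line",np.degrees(np.arctan2(vy,vx)),x0,y0)
u=np.mean([np.array(l[:2])*np.sign(l[1]) for l in L],0);u/=np.linalg.norm(u);n=np.array([-u[1],u[0]])
d=[np.array(l[2:])@n for l in L]; print("ang",np.degrees(np.arctan2(u[1],u[0])),"sep",abs(d[0]-d[1]))
out=np.mean([C[0]@u,C[3]@u]); inn=np.mean([C[1]@u,C[2]@u]); print("out,in",out,inn,out-inn)
print("mid from lines/out", u*(out-88)+n*np.mean(d), "from in",u*(inn+90)+n*np.mean(d), "corners",C.mean(0)+u*1)
# die: dark foam mask
V=im.max(2).astype(int); m=np.zeros(V.shape,bool); m[180:232,198:236]=V[180:232,198:236]<88
for ce,st,c in blobs(m,100): print("foam",ce,st,rect(ray("top",c,16)))
k=g[180:232,198:236]; 
crop=cv2.GaussianBlur(g,(0,0),.5)
ys,xs=np.mgrid[196:216,206:228]; mm=(g[196:216,206:228]>85); P=np.c_[xs[mm],ys[mm]]; print("ring",len(P),rect(ray("top",P,16)), cv2.minEnclosingCircle(P.astype(np.float32)), ray("top",P.mean(0),16))
E
```

```text
[[ 636.7 -155.8]
 [ 616.2 -327.9]
 [ 468.2 -309.7]
 [ 489.2 -136.1]] [np.float64(148.8), np.float64(173.3), np.float64(149.1), np.float64(174.9)]
line 82.47999 594.59045 -241.09021
line 82.26179 511.74774 -212.80882
ang 82.37089 sep 85.864075
out,in -69.90551014211485 -243.98756854561333 174.08205840349848
mid from lines/out [ 552.31894643 -233.29641794] from in [ 552.83909208 -229.41315704] corners [ 552.70901416 -231.37220136]
foam [217.06589147 203.95736434] [204 185  26  39 516] (array([461.3, 271.6]), 6.0, array([91.6, 60.4]))
foam [215.35616438 204.96575342] [209 198  14  15 146] (array([460. , 276.9]), -27.6, array([32.1, 31.6]))
ring 151 (array([459. , 274.4]), -90.0, array([52.5, 47. ])) ((216.5, 206.5), 13.509356498718262) [[458.92355296 276.94603176  16.        ]]
```

Measured: tray middle at (552.5, −231.5) with its axis at 82.4° (line separation 85.9 mm against 86). Pads are at (643, 13) at 3° and (458.5, 419.5) at 5°. I'll go over the first pad now.

Emit:
arm_command:
  delta_pos:
    - [0.076, -0.111, -0.013]
    - [0.152, -0.222, -0.026]
    - [0.228, -0.333, -0.039]
    - [0.304, -0.444, -0.052]
    - [0.379, -0.553, -0.064]
  delta_rot:
    - [0, 0, 0.016]
    - [0, 0, 0.032]
    - [0, 0, 0.048]
    - [0, 0, 0.064]
    - [0, 0, 0.078]
  claw: [0, 0, 0, 0, 0]

```text
t: 0.62
eef_pos: [359.7, 426.7, 198.4]
tcp_rot: [-3.141, -0.0, 2.829]
ft_force: [-0.1, 0.2, 0.3]
opening: 1.0
grip_force: 0.0
```

Emit:
arm_command:
  delta_pos:
    - [0.076, -0.111, -0.013]
    - [0.152, -0.222, -0.026]
    - [0.228, -0.333, -0.039]
    - [0.304, -0.444, -0.052]
    - [0.379, -0.553, -0.064]
  delta_rot:
    - [0, 0, 0.016]
    - [0, 0, 0.032]
    - [0, 0, 0.048]
    - [0, 0, 0.064]
    - [0, 0, 0.078]
  claw: [0, 0, 0, 0, 0]

```text
t: 1.03
eef_pos: [454.6, 288.3, 182.5]
tcp_rot: [3.142, 0.0, 2.951]
ft_force: [0.5, -0.2, -0.3]
opening: 0.999
grip_force: 0.0
```

Emit:
arm_command:
  delta_pos:
    - [0.076, -0.111, -0.013]
    - [0.152, -0.222, -0.026]
    - [0.228, -0.333, -0.039]
    - [0.304, -0.444, -0.052]
    - [0.379, -0.553, -0.064]
  delta_rot:
    - [0, 0, 0.016]
    - [0, 0, 0.032]
    - [0, 0, 0.048]
    - [0, 0, 0.064]
    - [0, 0, 0.078]
  claw: [0, 0, 0, 0, 0]

```text
t: 1.45
eef_pos: [549.3, 150.0, 166.4]
tcp_rot: [3.142, -0.0, 3.073]
ft_force: [0.2, 0.1, 0.1]
opening: 1.002
grip_force: 0.0
```

Emit:
arm_command:
  delta_pos:
    - [0.076, -0.111, -0.013]
    - [0.152, -0.222, -0.026]
    - [0.228, -0.333, -0.039]
    - [0.304, -0.444, -0.052]
    - [0.379, -0.553, -0.064]
  delta_rot:
    - [0, 0, 0.016]
    - [0, 0, 0.032]
    - [0, 0, 0.048]
    - [0, 0, 0.064]
    - [0, 0, 0.078]
  claw: [0, 0, 0, 0, 0]

```text
t: 1.87
eef_pos: [644.1, 11.7, 150.3]
tcp_rot: [3.141, -0.0, -3.087]
ft_force: [0.6, 0.6, -0.2]
opening: 0.997
grip_force: 0.0
```

```bash
cat >> h.py <<'E'
def st():
    s=state(); print("t",round(s["t"],2),"pos",s["eef_pos"].round(1),"rot",np.degrees(s["tcp_rot"]).round(2),"F",s["ft_force"].round(1),"open",round(s["opening"]*95,1),"grip",round(float(s["grip_force"]),1)); return s
def wl(name,z,maskf,lo=3000):
    c=calibration("wrist"); im=read_camera("wrist"); cv2.imwrite(f"pics/{name}.png",im[:,:,::-1])
    for ce,s,k in blobs(maskf(im.astype(int)),lo): print(ce.round(0),s,rect(ray("wrist",k,z,c)))
    return im,c
padm=lambda im:(im[...,2]>im[...,0]+2)&(im.max(2)>125)
E
python3 -c "
from h import *
st(); wl('w1',8,padm)"
```

```text
t 1.87 pos [644.1  11.7 150.3] rot [ 1.7999e+02 -2.0000e-02 -1.7689e+02] F [ 0.6  0.6 -0.2] open 94.8 grip 0.0
```

View pics/w1.png

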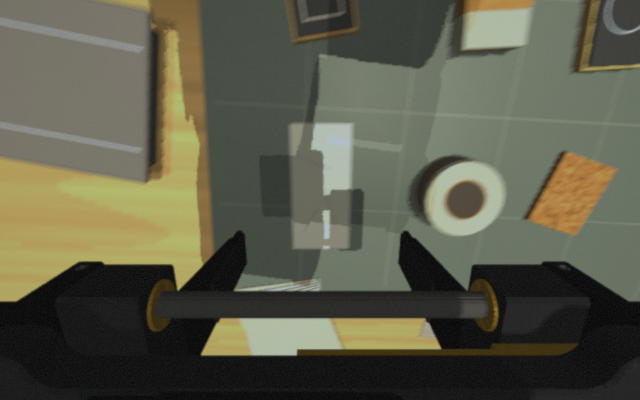

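The wrist view shows the pad half in shadow, with corners near (290,123), (353,123), (350,249) and (291,249). I'll cast those.

```bash
python3 -c "
from h import *
print(rect(ray('wrist',[(290,123),(353,123),(350,249),(291,249)],8)))
print(ray('wrist',[(148,33),(150,150)],40).round(1), ray('wrist',[(634,12)],16))"
```

```text
(array([648.1,   5.3]), 3.1, array([138.8,  67. ]))
[[ 512.8 -144.    40. ]
 [ 609.6 -153.4   40. ]] [[469.01357619 272.45485703  16.        ]]
```

Emit:
arm_command:
  delta_pos:
    - [0.002, -0.002, -0.15]
    - [0.004, -0.005, -0.3]
    - [0.004, -0.005, -0.44]
    - [0.004, -0.005, -0.54]
    - [0.004, -0.005, -0.59]
  delta_rot:
    - [0, 0, 0]
    - [0, 0, 0]
    - [0, 0, 0]
    - [0, 0, 0]
    - [0, 0, 0]
  claw: [0, 0, 0, 0, 0]

```text
t: 2.33
eef_pos: [642.9, 12.1, -0.1]
tcp_rot: [3.141, -0.005, -3.089]
ft_force: [-22.7, 3.3, 213.7]
opening: 1.004
grip_force: 121.1
```

Emit:
arm_command:
  delta_pos:
    - [0, 0, 0]
    - [0, 0, 0]
    - [0, 0, 0]
    - [0, 0, 0]
    - [0, 0, 0]
  delta_rot:
    - [0, 0, 0]
    - [0, 0, 0]
    - [0, 0, 0]
    - [0, 0, 0]
    - [0, 0, 0]
  claw: [0.3, 1, 1, 1, 1]

```text
t: 2.75
eef_pos: [644.7, 12.1, 3.7]
tcp_rot: [-3.142, 0.001, -3.088]
ft_force: [-0.2, 1.5, -0.3]
opening: 0.704
grip_force: 0.0
```

Emit:
arm_command:
  delta_pos:
    - [0, 0, 0]
    - [0, 0, 0]
    - [0, 0, 0]
    - [0, 0, 0]
    - [0, 0, 0]
  delta_rot:
    - [0, 0, 0]
    - [0, 0, 0]
    - [0, 0, 0]
    - [0, 0, 0]
    - [0, 0, 0]
  claw: [1, 1, 1, 1, 1]

```text
t: 3.17
eef_pos: [644.6, 12.2, 3.6]
tcp_rot: [3.142, 0.001, -3.088]
ft_force: [-1.1, 0.1, 5.5]
opening: 0.67
grip_force: 30.0
```

The grasp reads 63.7 mm, which is right. But the tips overshot into the bench at the end of that fast descent, and the wrist read 214 N for a moment, above the 120 N limit. I'll make all further descents gently and carry on.

Emit:
arm_command:
  delta_pos:
    - [0, 0, 0.02]
    - [0, 0, 0.08]
    - [0, 0, 0.18]
    - [0, 0, 0.3]
    - [0, 0, 0.4]
  delta_rot:
    - [0, 0, 0]
    - [0, 0, -0.07]
    - [0, 0, -0.14]
    - [0, 0, -0.21]
    - [0, 0, -0.28]
  claw: [1, 1, 1, 1, 1]

```text
t: 3.58
eef_pos: [644.2, 12.1, 104.6]
tcp_rot: [-3.142, -0.0, 2.75]
ft_force: [0.9, 0.9, -0.5]
opening: 0.669
grip_force: 30.0
```

Emit:
arm_command:
  delta_pos:
    - [-0.02, -0.05, 0]
    - [-0.05, -0.13, 0]
    - [-0.09, -0.24, 0]
    - [-0.13, -0.34, 0]
    - [-0.17, -0.45, 0]
  delta_rot:
    - [0, 0, -0.07]
    - [0, 0, -0.14]
    - [0, 0, -0.21]
    - [0, 0, -0.28]
    - [0, 0, -0.35]
  claw: [1, 1, 1, 1, 1]

```text
t: 4.0
eef_pos: [601.1, -101.1, 103.2]
tcp_rot: [-3.141, -0.0, 2.2]
ft_force: [0.7, 0.0, -0.9]
opening: 0.666
grip_force: 30.0
```

Emit:
arm_command:
  delta_pos:
    - [-0.04, -0.1, 0]
    - [-0.08, -0.2, 0]
    - [-0.12, -0.3, 0]
    - [-0.15, -0.4, 0]
    - [-0.18, -0.48, 0]
  delta_rot:
    - [0, 0, -0.07]
    - [0, 0, -0.14]
    - [0, 0, -0.21]
    - [0, 0, -0.28]
    - [0, 0, -0.35]
  claw: [1, 1, 1, 1, 1]

```text
t: 4.42
eef_pos: [556.1, -222.1, 103.2]
tcp_rot: [-3.141, 0.0, 1.649]
ft_force: [0.1, -0.2, -0.8]
opening: 0.664
grip_force: 30.0
```

Emit:
arm_command:
  delta_pos:
    - [-0.004, -0.01, 0]
    - [-0.01, -0.03, 0]
    - [-0.018, -0.044, 0]
    - [-0.018, -0.044, 0]
    - [-0.018, -0.044, 0]
  delta_rot:
    - [0, 0, -0.05]
    - [0, 0, -0.1]
    - [0, 0, -0.138]
    - [0, 0, -0.138]
    - [0, 0, -0.138]
  claw: [1, 1, 1, 1, 1]

```text
t: 4.83
eef_pos: [552.2, -231.4, 103.2]
tcp_rot: [-3.141, -0.0, 1.44]
ft_force: [0.5, 0.1, -1.7]
opening: 0.67
grip_force: 30.0
```

```bash
python3 -c "
from h import *
s=st(); im=read_camera('top'); c=cv2.resize(im[110:220,360:500],None,fx=5,fy=5,interpolation=cv2.INTER_CUBIC); cv2.imwrite('pics/t1.png',c[:,:,::-1])
cw=calibration('wrist'); w=read_camera('wrist'); cv2.imwrite('pics/w2.png',w[:,:,::-1])"
```

```text
t 4.83 pos [ 552.2 -231.4  103.2] rot [-1.7999e+02 -1.0000e-02  8.2520e+01] F [ 0.5  0.1 -1.7] open 63.6 grip 30.0
```

View pics/w2.png

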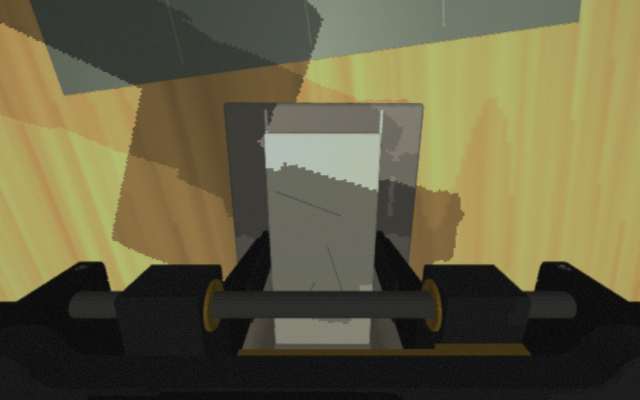

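The wrist view shows the pad (edges at columns 266 and 378) centred between the guide lines (265 and 381) and square with the tray, whose end is at row 103. I'll check the lengthwise offset.

```bash
python3 -c "
from h import *
u=np.array([np.cos(np.radians(82.5)),np.sin(np.radians(82.5))]); p=state()['eef_pos'][:2]
e=ray('wrist',[(323,103)],40)[0,:2]; q=ray('wrist',[(322,133)],107.5)[0,:2]
print('tray end (88)',(e-p)@u,'pad end (70)',(q-p)@u)"
```

```text
tray end (88) 86.13559718546631 pad end (70) 70.07910447263426
```

Emit:
arm_command:
  delta_pos:
    - [0, 0, -0.03]
    - [0, 0, -0.08]
    - [0, 0, -0.13]
    - [0, 0, -0.17]
    - [0, 0, -0.2]
  delta_rot:
    - [0, 0, 0]
    - [0, 0, 0]
    - [0, 0, 0]
    - [0, 0, 0]
    - [0, 0, 0]
  claw: [1, 1, 1, 1, 1]

```text
t: 5.35
eef_pos: [552.1, -231.0, 51.8]
tcp_rot: [-3.141, -0.0, 1.44]
ft_force: [-1.0, -0.1, -0.5]
opening: 0.669
grip_force: 30.0
```

Emit:
arm_command:
  delta_pos:
    - [0, 0, -0.012]
    - [0, 0, -0.022]
    - [0, 0, -0.03]
    - [0, 0, -0.036]
    - [0, 0, -0.037]
  delta_rot:
    - [0, 0, 0]
    - [0, 0, 0]
    - [0, 0, 0]
    - [0, 0, 0]
    - [0, 0, 0]
  claw: [1, 1, 1, 1, 1]

```text
t: 5.77
eef_pos: [552.5, -231.4, 44.0]
tcp_rot: [3.141, 0.0, 1.439]
ft_force: [-0.5, -0.3, -0.3]
opening: 0.666
grip_force: 30.0
```

Emit:
arm_command:
  delta_pos:
    - [0, 0, 0]
    - [0, 0, 0]
    - [0, 0, 0]
    - [0, 0, 0]
    - [0, 0, 0]
  delta_rot:
    - [0, 0, 0]
    - [0, 0, 0]
    - [0, 0, 0]
    - [0, 0, 0]
    - [0, 0, 0]
  claw: [1, 0.2, 0, 0, 0]

```text
t: 6.18
eef_pos: [552.5, -231.5, 44.1]
tcp_rot: [3.141, 0.0, 1.439]
ft_force: [-0.3, -0.5, 0.2]
opening: 0.889
grip_force: 0.0
```

Emit:
arm_command:
  delta_pos:
    - [0, 0, 0]
    - [0, 0, 0.03]
    - [0, 0, 0.1]
    - [0, 0, 0.2]
    - [0, 0, 0.32]
  delta_rot:
    - [0, 0, 0]
    - [0, 0, 0]
    - [0, 0, 0]
    - [0, 0, 0]
    - [0, 0, 0]
  claw: [0, 0, 0, 0, 0]

```text
t: 6.6
eef_pos: [551.8, -231.1, 124.3]
tcp_rot: [-3.139, -0.001, 1.439]
ft_force: [0.4, 0.4, 0.3]
opening: 0.997
grip_force: 0.0
```

Emit:
arm_command:
  delta_pos:
    - [-0.02, 0.1, 0.01]
    - [-0.05, 0.23, 0.02]
    - [-0.07, 0.37, 0.03]
    - [-0.1, 0.52, 0.035]
    - [-0.123, 0.676, 0.035]
  delta_rot:
    - [0, 0, 0.07]
    - [0, 0, 0.14]
    - [0, 0, 0.22]
    - [0, 0, 0.3]
    - [0, 0, 0.375]
  claw: [0, 0, 0, 0, 0]

```text
t: 7.02
eef_pos: [521.1, -61.3, 133.6]
tcp_rot: [3.141, 0.001, 2.033]
ft_force: [0.4, -0.3, 0.1]
opening: 1.002
grip_force: 0.0
```

Emit:
arm_command:
  delta_pos:
    - [-0.025, 0.14, 0.01]
    - [-0.05, 0.27, 0.02]
    - [-0.07, 0.4, 0.03]
    - [-0.1, 0.54, 0.035]
    - [-0.123, 0.676, 0.035]
  delta_rot:
    - [0, 0, 0.075]
    - [0, 0, 0.15]
    - [0, 0, 0.22]
    - [0, 0, 0.3]
    - [0, 0, 0.375]
  claw: [0, 0, 0, 0, 0]

```text
t: 7.43
eef_pos: [490.3, 108.2, 142.3]
tcp_rot: [3.141, 0.001, 2.623]
ft_force: [1.0, 0.2, -0.7]
opening: 0.995
grip_force: 0.0
```

Emit:
arm_command:
  delta_pos:
    - [-0.025, 0.14, 0.01]
    - [-0.05, 0.28, 0.02]
    - [-0.07, 0.42, 0.03]
    - [-0.1, 0.56, 0.035]
    - [-0.123, 0.676, 0.035]
  delta_rot:
    - [0, 0, 0.077]
    - [0, 0, 0.154]
    - [0, 0, 0.23]
    - [0, 0, 0.31]
    - [0, 0, 0.38]
  claw: [0, 0, 0, 0, 0]

```text
t: 7.85
eef_pos: [459.5, 277.9, 151.1]
tcp_rot: [3.141, 0.001, -3.062]
ft_force: [-0.6, -1.3, -0.8]
opening: 1.0
grip_force: 0.0
```

Emit:
arm_command:
  delta_pos:
    - [0, 0, 0]
    - [0, 0, 0]
    - [0, 0, 0]
    - [0, 0, 0]
    - [0, 0, 0]
  delta_rot:
    - [0, 0, 0.02]
    - [0, 0, 0.02]
    - [0, 0, 0.02]
    - [0, 0, 0.02]
    - [0, 0, 0.02]
  claw: [0, 0, 0, 0, 0]

```text
t: 8.27
eef_pos: [460.4, 274.8, 150.3]
tcp_rot: [3.142, 0.0, -3.04]
ft_force: [0.6, 0.4, 0.5]
opening: 1.002
grip_force: 0.0
```

```bash
python3 -c "
from h import *
s=st(); cw=calibration('wrist'); w=read_camera('wrist'); cv2.imwrite('pics/w3.png',w[:,:,::-1])
im=read_camera('top').astype(int); k=np.zeros(im.shape[:2],bool); k[140:190,385:450]=1
for ce,s_,c in blobs(padm(im)&k,300): print('pad on tray',ce,s_,rect(ray('top',c,48)))"
```

```text
t 8.27 pos [460.4 274.8 150.3] rot [ 1.800e+02  1.000e-02 -1.742e+02] F [0.6 0.4 0.5] open 95.2 grip 0.0
pad on tray [420.32197497 161.76147427] [ 391  147   59   31 1438] (array([ 552.1, -229.6]), 82.4, array([139.5,  62. ]))
```

View pics/w3.png

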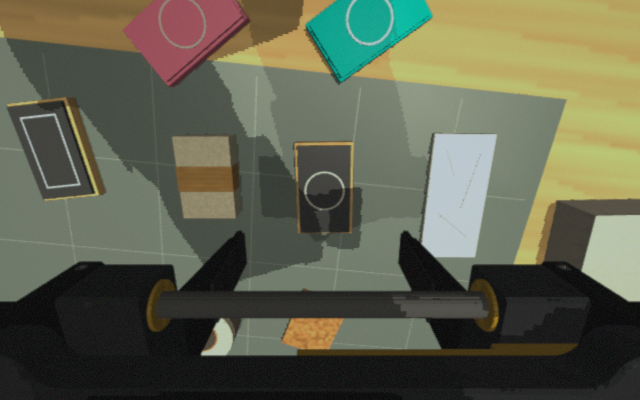

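The wrist view shows the die centred in the gripper plane (ring at (324,190), edges at columns 294 and 353) and square to it. The top camera puts the first pad at (552.1, −229.6) at 82.4°, which is good.

```bash
python3 -c "
from h import *
print(ray('wrist',[(324,190)],16)); print(rect(ray('wrist',[(294,142),(354,142),(352,233),(297,233)],14)))"
```

```text
[[459.24823245 276.79141876  16.        ]]
(array([459.3, 277.2]), 6.2, array([99. , 60.3]))
```

Emit:
arm_command:
  delta_pos:
    - [-0.002, 0.003, -0.08]
    - [-0.004, 0.006, -0.2]
    - [-0.004, 0.006, -0.32]
    - [-0.004, 0.006, -0.42]
    - [-0.004, 0.006, -0.5]
  delta_rot:
    - [0, 0, 0]
    - [0, 0, 0]
    - [0, 0, 0]
    - [0, 0, 0]
    - [0, 0, 0]
  claw: [0, 0, 0, 0, 0]

```text
t: 8.78
eef_pos: [458.9, 276.4, 23.4]
tcp_rot: [-3.141, -0.001, -3.039]
ft_force: [0.5, 0.6, -0.5]
opening: 1.004
grip_force: 0.0
```

Emit:
arm_command:
  delta_pos:
    - [0, 0, -0.03]
    - [0, 0, -0.05]
    - [0, 0, -0.065]
    - [0, 0, -0.075]
    - [0, 0, -0.077]
  delta_rot:
    - [0, 0, 0]
    - [0, 0, 0]
    - [0, 0, 0]
    - [0, 0, 0]
    - [0, 0, 0]
  claw: [0, 0, 0, 0, 0]

```text
t: 9.2
eef_pos: [459.5, 277.2, 6.4]
tcp_rot: [3.141, 0.001, -3.038]
ft_force: [0.1, -0.5, 0.4]
opening: 1.002
grip_force: 0.0
```

Emit:
arm_command:
  delta_pos:
    - [0, 0, 0]
    - [0, 0, 0]
    - [0, 0, 0]
    - [0, 0, 0]
    - [0, 0, 0]
  delta_rot:
    - [0, 0, 0]
    - [0, 0, 0]
    - [0, 0, 0]
    - [0, 0, 0]
    - [0, 0, 0]
  claw: [0.3, 1, 1, 1, 1]

```text
t: 9.62
eef_pos: [459.2, 277.2, 6.2]
tcp_rot: [3.141, 0.0, -3.038]
ft_force: [0.2, 0.4, -0.3]
opening: 0.704
grip_force: 0.0
```

Emit:
arm_command:
  delta_pos:
    - [0, 0, 0]
    - [0, 0, 0]
    - [0, 0, 0]
    - [0, 0, 0]
    - [0, 0, 0]
  delta_rot:
    - [0, 0, 0]
    - [0, 0, 0]
    - [0, 0, 0]
    - [0, 0, 0]
    - [0, 0, 0]
  claw: [1, 1, 1, 1, 1]

```text
t: 10.03
eef_pos: [459.2, 277.1, 6.0]
tcp_rot: [3.141, 0.0, -3.038]
ft_force: [-0.3, 0.6, 3.0]
opening: 0.629
grip_force: 30.0
```

Emit:
arm_command:
  delta_pos:
    - [0, 0, 0.03]
    - [0, 0, 0.1]
    - [0, 0, 0.22]
    - [0, 0, 0.34]
    - [0, 0, 0.44]
  delta_rot:
    - [0, 0, 0]
    - [0, 0, -0.07]
    - [0, 0, -0.14]
    - [0, 0, -0.21]
    - [0, 0, -0.28]
  claw: [1, 1, 1, 1, 1]

```text
t: 10.45
eef_pos: [459.0, 277.1, 117.9]
tcp_rot: [3.141, 0.0, 2.8]
ft_force: [0.2, -0.1, -1.1]
opening: 0.631
grip_force: 30.0
```

Emit:
arm_command:
  delta_pos:
    - [0.015, -0.08, 0]
    - [0.04, -0.22, 0]
    - [0.07, -0.36, 0]
    - [0.1, -0.52, 0]
    - [0.124, -0.677, 0]
  delta_rot:
    - [0, 0, -0.07]
    - [0, 0, -0.14]
    - [0, 0, -0.21]
    - [0, 0, -0.28]
    - [0, 0, -0.33]
  claw: [1, 1, 1, 1, 1]

```text
t: 10.87
eef_pos: [490.2, 106.3, 116.4]
tcp_rot: [3.141, 0.0, 2.282]
ft_force: [0.7, -0.2, -1.6]
opening: 0.627
grip_force: 30.0
```

Emit:
arm_command:
  delta_pos:
    - [0.03, -0.14, 0]
    - [0.05, -0.28, 0]
    - [0.08, -0.42, 0]
    - [0.1, -0.55, 0]
    - [0.124, -0.677, 0]
  delta_rot:
    - [0, 0, -0.07]
    - [0, 0, -0.14]
    - [0, 0, -0.21]
    - [0, 0, -0.28]
    - [0, 0, -0.33]
  claw: [1, 1, 1, 1, 1]

```text
t: 11.28
eef_pos: [520.9, -63.3, 116.3]
tcp_rot: [-3.142, -0.0, 1.762]
ft_force: [1.0, -0.4, -2.2]
opening: 0.626
grip_force: 30.0
```

Emit:
arm_command:
  delta_pos:
    - [0.03, -0.14, 0]
    - [0.05, -0.28, 0]
    - [0.08, -0.42, 0]
    - [0.11, -0.56, 0]
    - [0.124, -0.65, 0]
  delta_rot:
    - [0, 0, -0.06]
    - [0, 0, -0.12]
    - [0, 0, -0.18]
    - [0, 0, -0.21]
    - [0, 0, -0.21]
  claw: [1, 1, 1, 1, 1]

```text
t: 11.7
eef_pos: [552.5, -227.1, 116.3]
tcp_rot: [3.141, 0.001, 1.434]
ft_force: [-0.6, 0.3, -2.0]
opening: 0.627
grip_force: 30.0
```

Emit:
arm_command:
  delta_pos:
    - [0, -0.028, 0]
    - [0, -0.028, 0]
    - [0, -0.028, 0]
    - [0, -0.028, 0]
    - [0, -0.028, 0]
  delta_rot:
    - [0, 0, 0]
    - [0, 0, 0]
    - [0, 0, 0]
    - [0, 0, 0]
    - [0, 0, 0]
  claw: [1, 1, 1, 1, 1]

```text
t: 12.12
eef_pos: [552.1, -229.5, 116.1]
tcp_rot: [-3.141, -0.0, 1.44]
ft_force: [-0.3, -0.0, -1.6]
opening: 0.623
grip_force: 30.0
```

```bash
python3 -c "
from h import *
s=st(); cw=calibration('wrist'); w=read_camera('wrist'); cv2.imwrite('pics/w4.png',w[:,:,::-1])"
```

```text
t 12.12 pos [ 552.1 -229.5  116.1] rot [-1.7999e+02 -1.0000e-02  8.2520e+01] F [-0.3 -0.  -1.6] open 59.2 grip 30.0
```

View pics/w4.png

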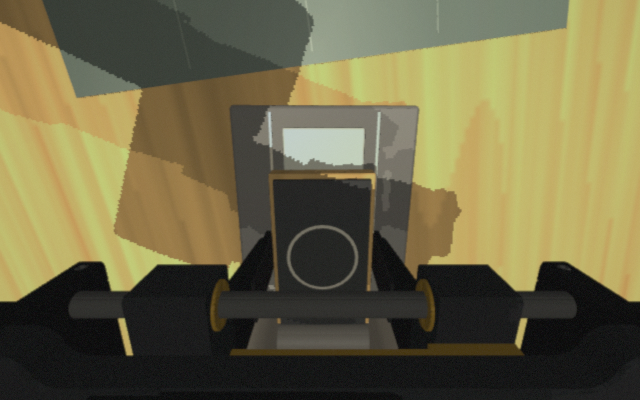

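The die is held square above the pad, with the ring at (322,257) and the pad end showing at (283–364, 128). I'm lowering it gently.

Emit:
arm_command:
  delta_pos:
    - [0, -0.005, -0.03]
    - [0, -0.005, -0.08]
    - [0, -0.005, -0.13]
    - [0, -0.005, -0.17]
    - [0, -0.005, -0.205]
  delta_rot:
    - [0, 0, 0]
    - [0, 0, 0]
    - [0, 0, 0]
    - [0, 0, 0]
    - [0, 0, 0]
  claw: [1, 1, 1, 1, 1]

```text
t: 12.58
eef_pos: [552.0, -231.7, 63.5]
tcp_rot: [-3.141, -0.0, 1.439]
ft_force: [0.8, -0.7, -0.8]
opening: 0.627
grip_force: 30.0
```

Emit:
arm_command:
  delta_pos:
    - [0, 0, -0.014]
    - [0, 0, -0.026]
    - [0, 0, -0.035]
    - [0, 0, -0.04]
    - [0, 0, -0.042]
  delta_rot:
    - [0, 0, 0]
    - [0, 0, 0]
    - [0, 0, 0]
    - [0, 0, 0]
    - [0, 0, 0]
  claw: [1, 1, 1, 1, 1]

```text
t: 13.0
eef_pos: [552.3, -232.2, 54.3]
tcp_rot: [3.141, 0.0, 1.439]
ft_force: [0.1, 0.0, -1.5]
opening: 0.627
grip_force: 30.0
```

Emit:
arm_command:
  delta_pos:
    - [0, 0, 0]
    - [0, 0, 0]
    - [0, 0, 0]
    - [0, 0, 0]
    - [0, 0, 0]
  delta_rot:
    - [0, 0, 0]
    - [0, 0, 0]
    - [0, 0, 0]
    - [0, 0, 0]
    - [0, 0, 0]
  claw: [1, 0.2, 0, 0, 0]

```text
t: 13.42
eef_pos: [552.2, -232.2, 54.4]
tcp_rot: [3.141, 0.0, 1.439]
ft_force: [0.2, -0.3, 0.1]
opening: 0.849
grip_force: 0.0
```

Emit:
arm_command:
  delta_pos:
    - [0, 0, 0]
    - [0, 0, 0.03]
    - [0, 0, 0.1]
    - [0, 0, 0.2]
    - [0, 0, 0.32]
  delta_rot:
    - [0, 0, 0]
    - [0, 0, 0]
    - [0, 0, 0]
    - [0, 0, 0]
    - [0, 0, 0]
  claw: [0, 0, 0, 0, 0]

```text
t: 13.83
eef_pos: [551.5, -231.8, 134.5]
tcp_rot: [-3.139, -0.001, 1.439]
ft_force: [0.7, 0.0, 0.2]
opening: 1.0
grip_force: 0.0
```

Emit:
arm_command:
  delta_pos:
    - [0.015, 0.1, 0.01]
    - [0.04, 0.23, 0.02]
    - [0.06, 0.37, 0.02]
    - [0.09, 0.52, 0.02]
    - [0.11, 0.685, 0.02]
  delta_rot:
    - [0, 0, 0.05]
    - [0, 0, 0.11]
    - [0, 0, 0.18]
    - [0, 0, 0.24]
    - [0, 0, 0.305]
  claw: [0, 0, 0, 0, 0]

```text
t: 14.25
eef_pos: [580.0, -59.9, 140.0]
tcp_rot: [3.141, 0.001, 1.921]
ft_force: [1.2, -1.0, -0.3]
opening: 1.002
grip_force: 0.0
```

Emit:
arm_command:
  delta_pos:
    - [0.02, 0.14, 0.01]
    - [0.045, 0.27, 0.02]
    - [0.07, 0.41, 0.02]
    - [0.09, 0.55, 0.02]
    - [0.11, 0.685, 0.02]
  delta_rot:
    - [0, 0, 0.06]
    - [0, 0, 0.12]
    - [0, 0, 0.18]
    - [0, 0, 0.24]
    - [0, 0, 0.305]
  claw: [0, 0, 0, 0, 0]

```text
t: 14.67
eef_pos: [607.2, 112.3, 144.9]
tcp_rot: [3.141, 0.0, 2.402]
ft_force: [0.5, -1.1, -0.9]
opening: 0.999
grip_force: 0.0
```

Emit:
arm_command:
  delta_pos:
    - [0.02, 0.14, 0.01]
    - [0.045, 0.28, 0.02]
    - [0.07, 0.43, 0.02]
    - [0.09, 0.57, 0.02]
    - [0.11, 0.68, 0.02]
  delta_rot:
    - [0, 0, 0.06]
    - [0, 0, 0.12]
    - [0, 0, 0.18]
    - [0, 0, 0.24]
    - [0, 0, 0.305]
  claw: [0, 0, 0, 0, 0]

```text
t: 15.08
eef_pos: [634.5, 283.1, 149.9]
tcp_rot: [3.141, 0.0, 2.882]
ft_force: [-0.0, -0.1, -0.1]
opening: 0.996
grip_force: 0.0
```

Emit:
arm_command:
  delta_pos:
    - [0, 0, 0]
    - [0, 0, 0]
    - [0, 0, 0]
    - [0, 0, 0]
    - [0, 0, 0]
  delta_rot:
    - [0, 0, 0]
    - [0, 0, 0]
    - [0, 0, 0]
    - [0, 0, 0]
    - [0, 0, 0]
  claw: [0, 0, 0, 0, 0]

```text
t: 15.5
eef_pos: [634.8, 279.2, 149.5]
tcp_rot: [3.142, 0.0, 2.874]
ft_force: [0.8, -0.2, -0.6]
opening: 0.999
grip_force: 0.0
```

```bash
python3 -c "
from h import *
s=st()
corkm=lambda a:((a[...,0]-a[...,2])>45)&(a[...,0]<a[...,1]*1.75)&(a[...,0]>a[...,1]*1.25)
wl('w5',8,corkm,2000)
im=read_camera('top')
c=cv2.resize(im[115:215,370:500],None,fx=5,fy=5,interpolation=cv2.INTER_CUBIC); cv2.imwrite('pics/t2.png',c[:,:,::-1])"
```

```text
t 15.5 pos [634.8 279.2 149.5] rot [180.     0.   164.67] F [ 0.8 -0.2 -0.6] open 94.9 grip 0.0
[135.  42.] [ 100   15   72   55 2022] (array([452.9, 149.5]), -84.6, array([60.7, 26.9]))
[326. 186.] [ 297  151   58   74 4074] (array([635.2, 282.4]), -15.6, array([80.4, 60. ]))
```

View pics/w5.png

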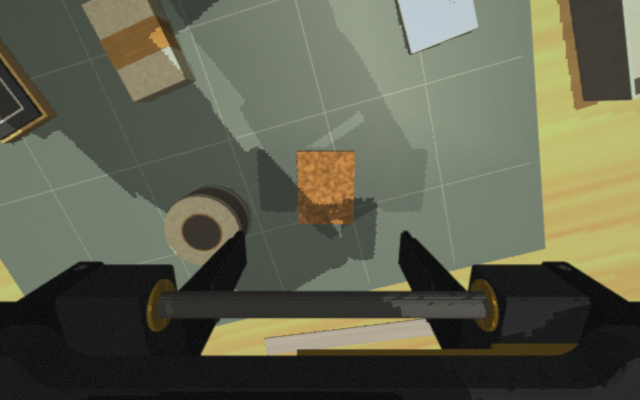

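View pics/t2.png

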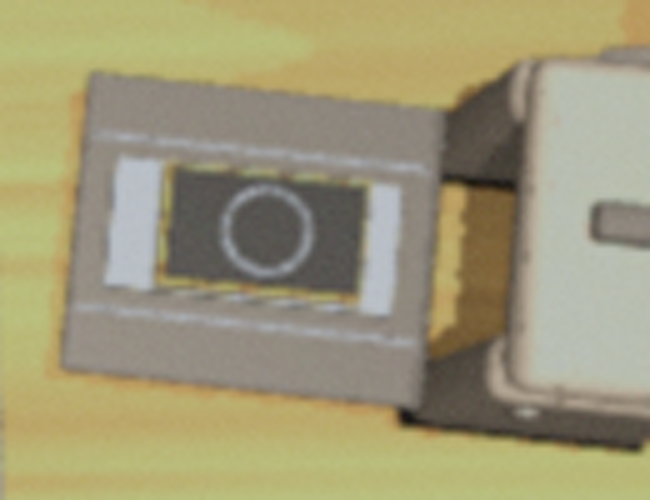

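The cork is centred in the gripper plane at (326,186), cast to (635.2, 282.4) at −15.6°. The top crop shows the die square and centred on the pad, with the offset accounted for by parallax. Picking up the cork now.

Emit:
arm_command:
  delta_pos:
    - [0, 0.005, -0.08]
    - [0, 0.01, -0.2]
    - [0, 0.01, -0.32]
    - [0, 0.01, -0.42]
    - [0, 0.01, -0.5]
  delta_rot:
    - [0, 0, 0]
    - [0, 0, 0]
    - [0, 0, 0]
    - [0, 0, 0]
    - [0, 0, 0]
  claw: [0, 0, 0, 0, 0]

```text
t: 16.02
eef_pos: [634.1, 282.0, 22.2]
tcp_rot: [-3.141, -0.001, 2.875]
ft_force: [0.5, 0.6, -0.8]
opening: 1.0
grip_force: 0.0
```

Emit:
arm_command:
  delta_pos:
    - [0, 0, -0.03]
    - [0, 0, -0.05]
    - [0, 0, -0.07]
    - [0, 0, -0.08]
    - [0, 0, -0.083]
  delta_rot:
    - [0, 0, 0]
    - [0, 0, 0]
    - [0, 0, 0]
    - [0, 0, 0]
    - [0, 0, 0]
  claw: [0, 0, 0, 0, 0]

```text
t: 16.43
eef_pos: [635.0, 282.9, 4.1]
tcp_rot: [3.141, 0.001, 2.876]
ft_force: [1.1, -0.9, -0.0]
opening: 1.001
grip_force: 0.0
```

Emit:
arm_command:
  delta_pos:
    - [0, 0, 0]
    - [0, 0, 0]
    - [0, 0, 0]
    - [0, 0, 0]
    - [0, 0, 0]
  delta_rot:
    - [0, 0, 0]
    - [0, 0, 0]
    - [0, 0, 0]
    - [0, 0, 0]
    - [0, 0, 0]
  claw: [0.3, 1, 1, 1, 1]

```text
t: 16.85
eef_pos: [634.7, 282.9, 3.7]
tcp_rot: [3.141, 0.0, 2.876]
ft_force: [-0.5, -0.2, 0.3]
opening: 0.705
grip_force: 0.0
```

Emit:
arm_command:
  delta_pos:
    - [0, 0, 0]
    - [0, 0, 0]
    - [0, 0, 0]
    - [0, 0, 0]
    - [0, 0, 0]
  delta_rot:
    - [0, 0, 0]
    - [0, 0, 0]
    - [0, 0, 0]
    - [0, 0, 0]
    - [0, 0, 0]
  claw: [1, 1, 1, 1, 1]

```text
t: 17.27
eef_pos: [634.7, 282.9, 3.5]
tcp_rot: [3.141, 0.0, 2.876]
ft_force: [-0.8, 0.3, 2.9]
opening: 0.624
grip_force: 30.0
```

Emit:
arm_command:
  delta_pos:
    - [0, 0, 0.03]
    - [0, 0, 0.1]
    - [0, 0, 0.22]
    - [0, 0, 0.34]
    - [0, 0, 0.45]
  delta_rot:
    - [0, 0, 0]
    - [0, 0, 0]
    - [0, 0, -0.04]
    - [0, 0, -0.08]
    - [0, 0, -0.12]
  claw: [1, 1, 1, 1, 1]

```text
t: 17.68
eef_pos: [634.6, 282.8, 117.8]
tcp_rot: [3.141, 0.0, 2.684]
ft_force: [0.4, 0.2, 0.3]
opening: 0.624
grip_force: 30.0
```

Emit:
arm_command:
  delta_pos:
    - [-0.015, -0.08, 0]
    - [-0.04, -0.22, 0]
    - [-0.06, -0.36, 0]
    - [-0.09, -0.52, 0]
    - [-0.11, -0.68, 0]
  delta_rot:
    - [0, 0, -0.06]
    - [0, 0, -0.12]
    - [0, 0, -0.18]
    - [0, 0, -0.24]
    - [0, 0, -0.3]
  claw: [1, 1, 1, 1, 1]

```text
t: 18.1
eef_pos: [606.3, 111.6, 116.4]
tcp_rot: [3.141, 0.0, 2.213]
ft_force: [1.5, 1.0, 0.1]
opening: 0.627
grip_force: 30.0
```

Emit:
arm_command:
  delta_pos:
    - [-0.02, -0.14, 0]
    - [-0.045, -0.28, 0]
    - [-0.07, -0.42, 0]
    - [-0.09, -0.55, 0]
    - [-0.11, -0.68, 0]
  delta_rot:
    - [0, 0, -0.06]
    - [0, 0, -0.12]
    - [0, 0, -0.18]
    - [0, 0, -0.24]
    - [0, 0, -0.3]
  claw: [1, 1, 1, 1, 1]

```text
t: 18.52
eef_pos: [579.1, -58.9, 116.5]
tcp_rot: [3.141, 0.0, 1.74]
ft_force: [0.1, -0.2, -0.2]
opening: 0.625
grip_force: 30.0
```

Emit:
arm_command:
  delta_pos:
    - [-0.02, -0.14, 0]
    - [-0.045, -0.28, 0]
    - [-0.07, -0.42, 0]
    - [-0.09, -0.56, 0]
    - [-0.11, -0.66, 0]
  delta_rot:
    - [0, 0, -0.06]
    - [0, 0, -0.12]
    - [0, 0, -0.17]
    - [0, 0, -0.19]
    - [0, 0, -0.194]
  claw: [1, 1, 1, 1, 1]

```text
t: 18.93
eef_pos: [551.6, -224.9, 116.5]
tcp_rot: [3.141, 0.0, 1.437]
ft_force: [-0.1, 0.1, -0.0]
opening: 0.624
grip_force: 30.0
```

Emit:
arm_command:
  delta_pos:
    - [0, -0.04, 0]
    - [0, -0.04, 0]
    - [0, -0.04, 0]
    - [0, -0.04, 0]
    - [0, -0.04, 0]
  delta_rot:
    - [0, 0, 0]
    - [0, 0, 0]
    - [0, 0, 0]
    - [0, 0, 0]
    - [0, 0, 0]
  claw: [1, 1, 1, 1, 1]

```text
t: 19.35
eef_pos: [552.5, -230.6, 116.0]
tcp_rot: [-3.142, -0.0, 1.442]
ft_force: [-0.2, 0.3, -1.2]
opening: 0.626
grip_force: 30.0
```

```bash
python3 -c "
from h import *
s=st(); cw=calibration('wrist'); w=read_camera('wrist'); cv2.imwrite('pics/w6.png',w[:,:,::-1])"
```

```text
t 19.35 pos [ 552.5 -230.6  116. ] rot [-1.800e+02 -1.000e-02  8.263e+01] F [-0.2  0.3 -1.2] open 59.4 grip 30.0
```

View pics/w6.png

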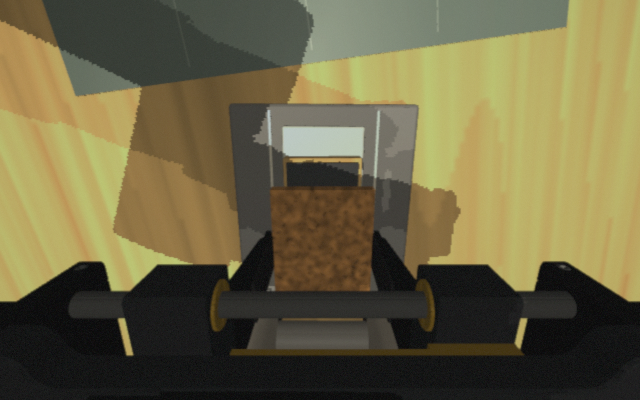

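The cork is held square above the die, both centred on column 323. Lowering now.

Emit:
arm_command:
  delta_pos:
    - [0, -0.004, -0.03]
    - [0, -0.004, -0.07]
    - [0, -0.004, -0.1]
    - [0, -0.004, -0.13]
    - [0, -0.004, -0.155]
  delta_rot:
    - [0, 0, 0]
    - [0, 0, 0]
    - [0, 0, 0]
    - [0, 0, 0]
    - [0, 0, 0]
  claw: [1, 1, 1, 1, 1]

```text
t: 19.82
eef_pos: [551.9, -232.9, 75.8]
tcp_rot: [-3.141, -0.0, 1.44]
ft_force: [1.0, -0.4, -0.3]
opening: 0.626
grip_force: 30.0
```

Emit:
arm_command:
  delta_pos:
    - [0, 0, -0.012]
    - [0, 0, -0.022]
    - [0, 0, -0.03]
    - [0, 0, -0.036]
    - [0, 0, -0.038]
  delta_rot:
    - [0, 0, 0]
    - [0, 0, 0]
    - [0, 0, 0]
    - [0, 0, 0]
    - [0, 0, 0]
  claw: [1, 1, 1, 1, 1]

```text
t: 20.23
eef_pos: [552.2, -233.2, 67.6]
tcp_rot: [3.141, 0.0, 1.44]
ft_force: [0.4, -0.1, 0.5]
opening: 0.628
grip_force: 30.0
```

Emit:
arm_command:
  delta_pos:
    - [0, 0, 0]
    - [0, 0, 0]
    - [0, 0, 0]
    - [0, 0, 0]
    - [0, 0, 0]
  delta_rot:
    - [0, 0, 0]
    - [0, 0, 0]
    - [0, 0, 0]
    - [0, 0, 0]
    - [0, 0, 0]
  claw: [1, 0.2, 0, 0, 0]

```text
t: 20.65
eef_pos: [552.2, -233.2, 67.8]
tcp_rot: [3.141, 0.0, 1.44]
ft_force: [-0.7, -0.0, -0.0]
opening: 0.851
grip_force: 0.0
```

Emit:
arm_command:
  delta_pos:
    - [0, 0, 0]
    - [0, 0, 0.03]
    - [0, 0, 0.1]
    - [0, 0, 0.2]
    - [0, 0, 0.32]
  delta_rot:
    - [0, 0, 0]
    - [0, 0, 0]
    - [0, 0, 0]
    - [0, 0, 0]
    - [0, 0, 0]
  claw: [0, 0, 0, 0, 0]

```text
t: 21.07
eef_pos: [551.5, -232.8, 148.0]
tcp_rot: [-3.139, -0.001, 1.44]
ft_force: [0.4, -0.4, 0.0]
opening: 0.994
grip_force: 0.0
```

Emit:
arm_command:
  delta_pos:
    - [-0.01, 0.08, 0]
    - [-0.03, 0.2, 0]
    - [-0.05, 0.34, 0]
    - [-0.07, 0.5, 0]
    - [-0.093, 0.65, 0]
  delta_rot:
    - [0, 0, 0.05]
    - [0, 0, 0.11]
    - [0, 0, 0.17]
    - [0, 0, 0.23]
    - [0, 0, 0.285]
  claw: [0, 0, 0, 0, 0]

```text
t: 21.48
eef_pos: [528.4, -69.2, 148.3]
tcp_rot: [3.141, 0.0, 1.892]
ft_force: [0.8, 1.0, 0.2]
opening: 0.998
grip_force: 0.0
```

Emit:
arm_command:
  delta_pos:
    - [-0.02, 0.13, 0]
    - [-0.04, 0.26, 0]
    - [-0.06, 0.39, 0]
    - [-0.075, 0.52, 0]
    - [-0.093, 0.65, 0]
  delta_rot:
    - [0, 0, 0.06]
    - [0, 0, 0.12]
    - [0, 0, 0.17]
    - [0, 0, 0.23]
    - [0, 0, 0.285]
  claw: [0, 0, 0, 0, 0]

```text
t: 21.9
eef_pos: [505.3, 93.4, 148.4]
tcp_rot: [3.141, 0.001, 2.34]
ft_force: [0.7, 0.3, -0.6]
opening: 0.999
grip_force: 0.0
```

Emit:
arm_command:
  delta_pos:
    - [-0.02, 0.13, 0]
    - [-0.04, 0.26, 0]
    - [-0.06, 0.39, 0]
    - [-0.075, 0.52, 0]
    - [-0.093, 0.65, 0]
  delta_rot:
    - [0, 0, 0.06]
    - [0, 0, 0.12]
    - [0, 0, 0.17]
    - [0, 0, 0.23]
    - [0, 0, 0.285]
  claw: [0, 0, 0, 0, 0]

```text
t: 22.32
eef_pos: [482.0, 256.0, 148.4]
tcp_rot: [3.141, 0.001, 2.788]
ft_force: [0.8, -0.8, 0.9]
opening: 0.998
grip_force: 0.0
```

Emit:
arm_command:
  delta_pos:
    - [-0.02, 0.14, 0]
    - [-0.04, 0.28, 0]
    - [-0.06, 0.42, 0]
    - [-0.08, 0.55, 0]
    - [-0.093, 0.65, 0]
  delta_rot:
    - [0, 0, 0.06]
    - [0, 0, 0.12]
    - [0, 0, 0.18]
    - [0, 0, 0.24]
    - [0, 0, 0.285]
  claw: [0, 0, 0, 0, 0]

```text
t: 22.73
eef_pos: [458.3, 419.3, 148.3]
tcp_rot: [3.141, 0.001, -3.046]
ft_force: [0.4, -0.8, 0.3]
opening: 1.005
grip_force: 0.0
```

Emit:
arm_command:
  delta_pos:
    - [0, 0, 0]
    - [0, 0, 0]
    - [0, 0, 0]
    - [0, 0, 0]
    - [0, 0, 0]
  delta_rot:
    - [0, 0, 0]
    - [0, 0, 0]
    - [0, 0, 0]
    - [0, 0, 0]
    - [0, 0, 0]
  claw: [0, 0, 0, 0, 0]

```text
t: 23.15
eef_pos: [459.5, 415.9, 147.9]
tcp_rot: [3.142, 0.0, -3.054]
ft_force: [-0.1, -0.3, 0.6]
opening: 0.998
grip_force: 0.0
```

```bash
python3 -c "
from h import *
s=st(); cw=calibration('wrist'); w=read_camera('wrist'); cv2.imwrite('pics/w7.png',w[:,:,::-1])
im=read_camera('top').astype(int); k=np.zeros(im.shape[:2],bool); k[140:190,385:450]=1
for ce,s_,c in blobs((im[...,0]-im[...,2]>35)&k,150): print('cork',ce,s_,rect(ray('top',c,72)))"
```

```text
t 23.15 pos [459.5 415.9 147.9] rot [ 180.      0.   -174.98] F [-0.1 -0.3  0.6] open 94.8 grip 0.0
cork [422.96350365 160.32950991] [401 146  43  30 959] (array([ 551.9, -228.8]), 82.6, array([95.7, 63. ]))
```

View pics/w7.png

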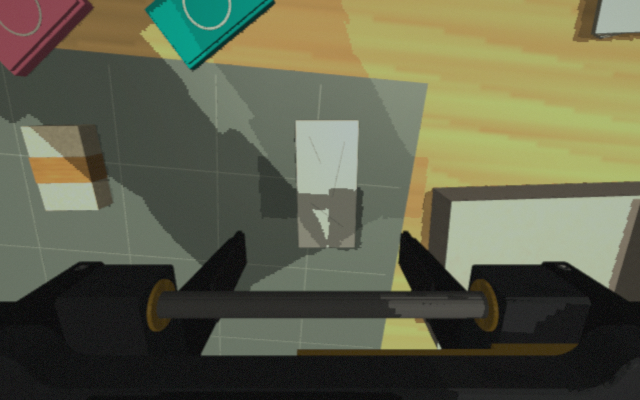

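The pad's corners are at (296,121), (358,121), (355,248) and (298,248), square and near the gripper plane. The box to the right stays clear of the fingers.

```bash
python3 -c "
from h import *
print(rect(ray('wrist',[(296,121),(358,121),(355,248),(298,248)],8))); print(ray('wrist',[(431,192),(440,260)],40).round(0))"
```

```text
(array([458.1, 421. ]), 5.0, array([138.7,  64.3]))
[[444. 519.  40.]
 [515. 542.  40.]]
```

Emit:
arm_command:
  delta_pos:
    - [-0.002, 0.008, -0.08]
    - [-0.005, 0.017, -0.2]
    - [-0.005, 0.017, -0.32]
    - [-0.005, 0.017, -0.42]
    - [-0.005, 0.017, -0.5]
  delta_rot:
    - [0, 0, 0]
    - [0, 0, 0]
    - [0, 0, 0]
    - [0, 0, 0]
    - [0, 0, 0]
  claw: [0, 0, 0, 0, 0]

```text
t: 23.67
eef_pos: [457.6, 420.3, 20.8]
tcp_rot: [-3.141, -0.001, -3.053]
ft_force: [0.2, 0.1, -0.4]
opening: 0.997
grip_force: 0.0
```

Emit:
arm_command:
  delta_pos:
    - [0, 0, -0.03]
    - [0, 0, -0.05]
    - [0, 0, -0.065]
    - [0, 0, -0.074]
    - [0, 0, -0.077]
  delta_rot:
    - [0, 0, 0]
    - [0, 0, 0]
    - [0, 0, 0]
    - [0, 0, 0]
    - [0, 0, 0]
  claw: [0, 0, 0, 0, 0]

```text
t: 24.08
eef_pos: [458.3, 421.3, 4.2]
tcp_rot: [3.141, 0.001, -3.052]
ft_force: [0.6, 0.3, -0.2]
opening: 1.001
grip_force: 0.0
```

Emit:
arm_command:
  delta_pos:
    - [0, 0, 0]
    - [0, 0, 0]
    - [0, 0, 0]
    - [0, 0, 0]
    - [0, 0, 0]
  delta_rot:
    - [0, 0, 0]
    - [0, 0, 0]
    - [0, 0, 0]
    - [0, 0, 0]
    - [0, 0, 0]
  claw: [0.3, 1, 1, 1, 1]

```text
t: 24.5
eef_pos: [457.9, 421.2, 3.7]
tcp_rot: [3.141, 0.0, -3.052]
ft_force: [0.6, 0.5, -0.3]
opening: 0.704
grip_force: 0.0
```

Emit:
arm_command:
  delta_pos:
    - [0, 0, 0]
    - [0, 0, 0]
    - [0, 0, 0]
    - [0, 0, 0]
    - [0, 0, 0]
  delta_rot:
    - [0, 0, 0]
    - [0, 0, 0]
    - [0, 0, 0]
    - [0, 0, 0]
    - [0, 0, 0]
  claw: [1, 1, 1, 1, 1]

```text
t: 24.92
eef_pos: [457.9, 421.1, 3.6]
tcp_rot: [3.141, 0.0, -3.052]
ft_force: [-0.6, -0.9, 3.3]
opening: 0.668
grip_force: 30.0
```

Emit:
arm_command:
  delta_pos:
    - [0, 0, 0.03]
    - [0, 0, 0.1]
    - [0, 0, 0.22]
    - [0, 0, 0.35]
    - [0, 0, 0.485]
  delta_rot:
    - [0, 0, 0]
    - [0, 0, 0]
    - [0, 0, -0.04]
    - [0, 0, -0.09]
    - [0, 0, -0.14]
  claw: [1, 1, 1, 1, 1]

```text
t: 25.33
eef_pos: [457.4, 420.8, 125.8]
tcp_rot: [-3.141, -0.001, 3.007]
ft_force: [0.4, 0.5, -1.5]
opening: 0.667
grip_force: 30.0
```

Emit:
arm_command:
  delta_pos:
    - [0.01, -0.08, 0]
    - [0.03, -0.2, 0]
    - [0.05, -0.34, 0]
    - [0.07, -0.5, 0]
    - [0.094, -0.653, 0]
  delta_rot:
    - [0, 0, -0.05]
    - [0, 0, -0.11]
    - [0, 0, -0.17]
    - [0, 0, -0.22]
    - [0, 0, -0.27]
  claw: [1, 1, 1, 1, 1]

```text
t: 25.75
eef_pos: [480.9, 256.3, 125.0]
tcp_rot: [3.142, -0.0, 2.584]
ft_force: [1.2, 0.1, -0.8]
opening: 0.669
grip_force: 30.0
```

Emit:
arm_command:
  delta_pos:
    - [0.02, -0.13, 0]
    - [0.04, -0.26, 0]
    - [0.06, -0.39, 0]
    - [0.075, -0.52, 0]
    - [0.094, -0.653, 0]
  delta_rot:
    - [0, 0, -0.05]
    - [0, 0, -0.11]
    - [0, 0, -0.17]
    - [0, 0, -0.22]
    - [0, 0, -0.27]
  claw: [1, 1, 1, 1, 1]

```text
t: 26.17
eef_pos: [504.7, 93.1, 125.0]
tcp_rot: [3.141, 0.0, 2.159]
ft_force: [1.6, 0.0, -1.0]
opening: 0.667
grip_force: 30.0
```

Emit:
arm_command:
  delta_pos:
    - [0.02, -0.13, 0]
    - [0.04, -0.26, 0]
    - [0.06, -0.39, 0]
    - [0.075, -0.52, 0]
    - [0.094, -0.653, 0]
  delta_rot:
    - [0, 0, -0.05]
    - [0, 0, -0.11]
    - [0, 0, -0.17]
    - [0, 0, -0.22]
    - [0, 0, -0.27]
  claw: [1, 1, 1, 1, 1]

```text
t: 26.58
eef_pos: [528.2, -70.2, 125.0]
tcp_rot: [3.142, -0.0, 1.735]
ft_force: [0.5, -0.3, -0.8]
opening: 0.671
grip_force: 30.0
```

Emit:
arm_command:
  delta_pos:
    - [0.02, -0.13, 0]
    - [0.04, -0.26, 0]
    - [0.06, -0.39, 0]
    - [0.08, -0.52, 0]
    - [0.095, -0.62, 0]
  delta_rot:
    - [0, 0, -0.05]
    - [0, 0, -0.1]
    - [0, 0, -0.15]
    - [0, 0, -0.18]
    - [0, 0, -0.19]
  claw: [1, 1, 1, 1, 1]

```text
t: 27.0
eef_pos: [552.2, -226.1, 124.9]
tcp_rot: [3.141, 0.0, 1.436]
ft_force: [0.3, 0.6, -1.5]
opening: 0.668
grip_force: 30.0
```

Emit:
arm_command:
  delta_pos:
    - [0, -0.032, 0]
    - [0, -0.032, 0]
    - [0, -0.032, 0]
    - [0, -0.032, 0]
    - [0, -0.032, 0]
  delta_rot:
    - [0, 0, 0]
    - [0, 0, 0]
    - [0, 0, 0]
    - [0, 0, 0]
    - [0, 0, 0]
  claw: [1, 1, 1, 1, 1]

```text
t: 27.42
eef_pos: [552.1, -230.3, 124.8]
tcp_rot: [-3.141, -0.0, 1.442]
ft_force: [1.0, -0.4, -1.0]
opening: 0.669
grip_force: 30.0
```

```bash
python3 -c "
from h import *
s=st(); cw=calibration('wrist'); w=read_camera('wrist'); cv2.imwrite('pics/w8.png',w[:,:,::-1])"
```

```text
t 27.42 pos [ 552.1 -230.3  124.8] rot [-1.7999e+02 -1.0000e-02  8.2610e+01] F [ 1.  -0.4 -1. ] open 63.5 grip 30.0
```

View pics/w8.png

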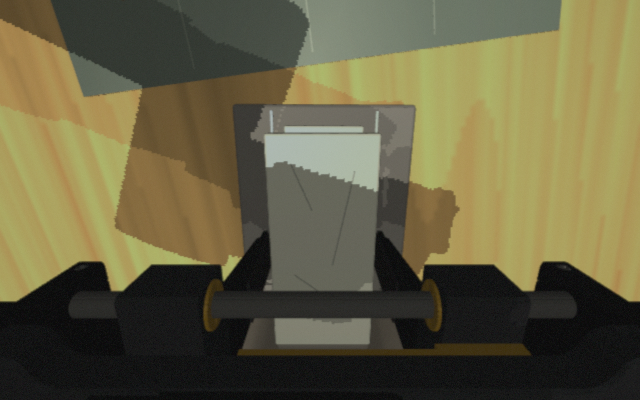

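The upper pad (columns 266–379) is centred over the lower pad's end (285–363, row 128) and square with it. Lowering now.

Emit:
arm_command:
  delta_pos:
    - [0, 0, -0.03]
    - [0, 0, -0.07]
    - [0, 0, -0.1]
    - [0, 0, -0.13]
    - [0, 0, -0.157]
  delta_rot:
    - [0, 0, 0]
    - [0, 0, 0]
    - [0, 0, 0]
    - [0, 0, 0]
    - [0, 0, 0]
  claw: [1, 1, 1, 1, 1]

```text
t: 27.88
eef_pos: [551.9, -231.5, 84.1]
tcp_rot: [-3.141, -0.0, 1.44]
ft_force: [-0.1, 0.6, -1.6]
opening: 0.667
grip_force: 30.0
```

Emit:
arm_command:
  delta_pos:
    - [0, 0, -0.012]
    - [0, 0, -0.022]
    - [0, 0, -0.03]
    - [0, 0, -0.036]
    - [0, 0, -0.039]
  delta_rot:
    - [0, 0, 0]
    - [0, 0, 0]
    - [0, 0, 0]
    - [0, 0, 0]
    - [0, 0, 0]
  claw: [1, 1, 1, 1, 1]

```text
t: 28.3
eef_pos: [552.2, -231.7, 75.7]
tcp_rot: [3.141, 0.0, 1.44]
ft_force: [0.5, 0.2, -0.7]
opening: 0.67
grip_force: 30.0
```

Emit:
arm_command:
  delta_pos:
    - [0, 0, 0]
    - [0, 0, 0]
    - [0, 0, 0]
    - [0, 0, 0]
    - [0, 0, 0]
  delta_rot:
    - [0, 0, 0]
    - [0, 0, 0]
    - [0, 0, 0]
    - [0, 0, 0]
    - [0, 0, 0]
  claw: [1, 0.2, 0, 0, 0]

```text
t: 28.72
eef_pos: [552.2, -231.7, 75.8]
tcp_rot: [3.141, 0.0, 1.44]
ft_force: [0.5, 0.1, 0.1]
opening: 0.893
grip_force: 0.0
```

Emit:
arm_command:
  delta_pos:
    - [0, 0, 0]
    - [0, 0, 0.03]
    - [0, 0, 0.1]
    - [0, 0, 0.2]
    - [0, 0, 0.32]
  delta_rot:
    - [0, 0, 0]
    - [0, 0, 0]
    - [0, 0, 0]
    - [0, 0, 0]
    - [0, 0, 0]
  claw: [0, 0, 0, 0, 0]

```text
t: 29.13
eef_pos: [551.6, -231.3, 156.0]
tcp_rot: [-3.14, -0.001, 1.44]
ft_force: [0.5, 0.1, -0.5]
opening: 0.999
grip_force: 0.0
```

Emit:
arm_command:
  delta_pos:
    - [0, 0.1, 0.05]
    - [0, 0.2, 0.1]
    - [0, 0.35, 0.1]
    - [0, 0.5, 0.1]
    - [0, 0.6, 0.1]
  delta_rot:
    - [0, 0, 0]
    - [0, 0, 0]
    - [0, 0, 0]
    - [0, 0, 0]
    - [0, 0, 0]
  claw: [0, 0, 0, 0, 0]

```text
t: 29.55
eef_pos: [551.7, -79.1, 181.7]
tcp_rot: [3.141, -0.0, 1.441]
ft_force: [0.3, 0.8, 0.6]
opening: 0.998
grip_force: 0.0
```

```bash
python3 -c "
from h import *
s=st(); im=read_camera('top'); a=im.astype(int); k=np.zeros(a.shape[:2],bool); k[140:190,385:455]=1
for ce,s_,c in blobs(padm(a)&k,300): print('pad',ce,s_,rect(ray('top',c,80)))
sc=read_camera('scene')
A=cv2.resize(im[115:215,370:500],(520,400),interpolation=cv2.INTER_CUBIC); B=cv2.resize(sc[210:290,230:340],(275*2,400)[0:2],interpolation=cv2.INTER_CUBIC)
cv2.imwrite('pics/end.png',cv2.resize(np.hstack([A,B]),(800,300))[:,:,::-1])"
```

```text
t 29.55 pos [551.7 -79.1 181.7] rot [ 1.7995e+02 -1.0000e-02  8.2550e+01] F [0.3 0.8 0.6] open 94.8 grip 0.0
pad [438.77188329 161.03050398] [423 147  31  29 754] (array([ 549. , -265.5]), 82.9, array([68.2, 65.8]))
```

View pics/end.png

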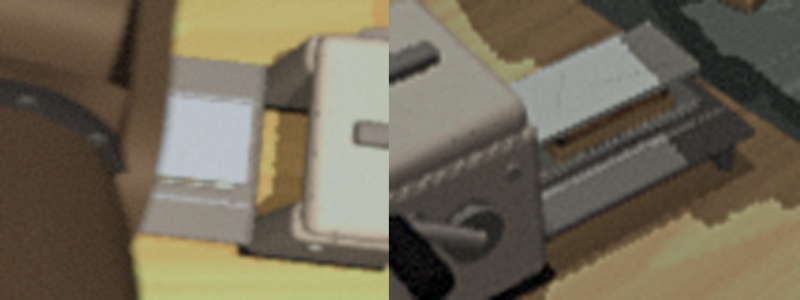

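The final views show the sandwich stacked flat and square. The visible inner end of the top pad, near y = −299, puts its centre at about y = −230. The arm is clear, so I'm handing it in.

```bash
python3 -c "
from cell import *
print(job_done())"
```

```text
the job is handed in; nothing more can be done
None
```

The sandwich is built on the tray (pad, round die, cork, pad; centred, flat and released) and handed in at about 30 s, but in the first descent the fingertips hit the bench and the wrist read about 214 N, over the 120 N limit, so the run may be judged failed.

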